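# Clamp a model shelf board in the track jig

## Task

On the model-maker's table, find the wide grey metal track with the white shelf board lying in it. Slide its stop along the track so that it pushes the board up against the fence, then lock the stop there by turning its bar knob clockwise as far as it goes, and let go.

Things in the scene. Friction and masses are not known exactly. Their poses are not given: they have to be found in the camera images.
- jig: Fixed wide grey metal track: plate 110 (x) by 300 (y) by 12 mm, lips 6 mm high on its long sides, a 14 mm thick fence across its +y end (inner face y = +136 mm, top 42 mm above table). Origin: centre of its underside, on the table; y runs to the fence, z up. A like but narrower track (75 mm, round three-lobed knob, no board) is not part of the job.
- board: White shelf board, loose, flat on the track plate between stop and fence: 80 (x) by 70 (y) by 12 mm, about 90 g. Origin: centre of its underside, 12 mm above the table. It starts 15 to 40 mm short of the fence; touching the fence, its origin is at y = +101 mm of the track. Squeezed between stop and fence, it puts the knob's axis at y = +41 mm of the track.
- knob_grip (a point): Where to grip the black knob: on its upright axis, 73 mm above the table; rides and turns with it. Bar 44 mm along this x, 14 mm along y, 48 to 85 mm above the table, on a 42 mm disc. The knob sits mid-top on the stop, a dark steel block 88 (across) by 50 mm (along the track), top 40 mm above the table, which slides along the track with 2 N of rubbing; gripped by the knob it can be slid.
- knob (a joint): Turn of the bar knob in rad, growing clockwise seen from above. 0: free, bar square across the track (its x along the track's x). 1.4: end stop, locked, bar nearly along the track. Starts at 0 to 0.2. Takes about 0.15 N m, up to 0.3 N m towards the end; it stays where it is left. The clamp begins to bite at about 0.8; past 1.0 the stop no longer slides.
Mind the look-alikes: they are no part of the job. There is more than one size of the board; the one meant has the size given above.

How it is judged (in metres and radians):
On the way, in this order (a step that is already met when the one before it is completed fails the run):
1. the stop, its knob still loose, has pushed the board up to the fence (y of knob_grip in the frame of jig above 0.029 m and y of board in the frame of jig above 0.087 m and z of board in the frame of jig below 0.018 m and angle between board's own z axis and vertical below 0.15 rad and value of joint knob below 0.6 rad), for 0.2 s.
2. the knob is turned clockwise to its end, locking the stop (y of knob_grip in the frame of jig above 0.029 m and y of board in the frame of jig above 0.087 m and z of board in the frame of jig below 0.018 m and angle between board's own z axis and vertical below 0.15 rad and value of joint knob above 1.2 rad), for 0.2 s.
At the end, for the whole second after the job is handed in: The board lies flat on the track with at most 14 mm between it and the fence, the stop is within 12 mm of the place where board, stop and fence all touch, and the knob is turned clockwise to within 0.2 rad of its end stop at 1.4 rad; all at rest (all of step 2 and linear speed of board below 0.02 m/s).
It also fails if it takes over 42 s, if anything falls off the work surface, if the arm or the gripper's body presses on something with over 40 N, if the wrist force passes 120 N, or if a joint passes its speed limit or range.

## Robot

A 6-joint arm with a two-finger parallel gripper is mounted at the origin on the work surface. World frame = base frame: x ahead of the robot, y to its left, z up, the work surface at z = 0. Lengths are in mm, angles in rad, forces in N, time in s.
With the tool pointing down it reaches from about 350 to 725 mm from the base axis. Payload 6 kg.
Tool frame: the origin (TCP) lies between the finger pads; the fingertips stand 11 mm ahead of it and the grasp point (between the pads) lies 8 mm behind it (r.tip_reach is the distance from the TCP to the fingertips, in mm); z points along the fingers, y is the line along which they close (so a half turn about z gives the same grasp; the last joint's range is limited). The gripper opens to 85 mm and grips with 20 to 120 N. Pads are 22 mm wide; open, the fingers measure 114 mm over their backs; the gripper's body (76 mm by 85 mm) begins 54 mm behind the grasp point. The pads swing forward as they close: fully open they stand 13 mm farther back than shut.
Start: joints at [1.473, 0.04, 0.085, 0, -1.615, -0.334], TCP at [251.076, 544.918, 242.261] pointing down, gripper open.
Joint ranges: [-2.56, 2.56], [-1.29, 2.01], [-1.08, 1.49], [-3.29, 1.98], [-2.81, -0.18], [-2.99, 2.99]. Speed limits (rad/s): [2.57, 2.57, 3.01, 3.14, 3.14, 3.14].

## Interface

Orientations are given as a 3x3 rotation matrix whose columns are the frame's x, y, z axes.
In Python, from bench import r gives the robot as it stands. The module is installed in compiled form; this text tells all that it offers.
- The arm moves only by the tool send_rows, never from a script. Its argument "rows" is a list of rows, each an object of numbers: "tx", "ty", "tz": the shift along the tool's x, y, z in m; "yaw": the turn about the tool's z in rad; "hand": the opening, from 0 (shut) to 1 (fully open). In form: [{"tx": .., "ty": .., "tz": .., "yaw": .., "hand": ..}, ...]. A call has 1 to 12 rows; each row is the pose to reach, as a shift and turn from the pose commanded when the call began, along the tool's axes at that moment; what a row does not reach only later rows make up. A row lasts 1/8 s, in which the tool goes at most 62.5 mm and 10.7 degrees, less where a joint would pass 70% of its speed; a pose out of reach is approached as far as the arm can. A call with a gripper value outside its range is refused whole. The fingers move at their own pace and stop on an object; "newtons" is the grip in N (left out, the last holds). Time passes only in rows, so rows that repeat a pose let the fingers close. It gives the time, the measured TCP pose, the force, the opening and the grip force at its end, in the units of the state.
- r.observe(): the state, without advancing time (a new reading comes with each control period).
- r.capture(name): name is "side" or "top" or "wrist"; returns the picture (420x560x3 uint8, blue, green, red); there is no depth.
- r.camera_info(name): a dict with "fov_y" (degrees; the focal length in pixels is half the picture's height over the tangent of half this angle, whatever the lens; pixels are square), "cx", "cy" (the principal point, pixels), "camera_from_world" (4x4, takes a point from world to camera coordinates). Camera axes: x right, y up, looking along -z (the intrinsics and any distortion apply to the point x, -y, -z); pixel columns grow to the right and rows downward; lengths in mm; the calibration is good to about 2 mm. A picture is of the moment at which its call begins: read the wrist's pose just before it. camera_info takes no time and is no camera call; for the wrist camera it gives the pose at the moment of the call.
- r.finish_job(): hands the job in; it is judged then, once.
The state is a dict: "time_s": time; "joint_pos": joint angles; "dq": joint speeds; "effort": joint torques, N m; "eef_pos": TCP position; "tool_rot": TCP orientation; "wrist_force": force on the tool from outside, world axes, zero at the start; "ft_torque": the same for the moment, N m; "grip_width": finger opening in mm; "gripper_force": force on a finger pad.
Only numpy, scipy, OpenCV 4.12 (cv2) and the standard library are available. Lean on these libraries where they do the work, as an engineer would, in place of code of your own. Each camera call takes 0.05 s, during which the arm holds its last target. There are 200 camera calls.

## Working session

There is one attempt and no reset: what is moved stays moved. The work goes in short steps, Python scripts to look and compute and a tool call to move; the robot and the scene stay as the last step left them, time stands still between calls to the robot, and variables do not carry over. Pictures are saved under pics/ and viewed, at most 10 in all, crops included, and the job is handed in when it is done.

Besides the shell and the picture viewer there is one more tool, called as name([rows], argument=value, ...), one row to a line, values as JSON. send_rows: Moves the arm, as the interface text tells. Its arguments: {"type":"object","properties":{"rows":{"type":"array","items":{"type":"object","properties":{"tx":{"type":"number"},"ty":{"type":"number"},"tz":{"type":"number"},"yaw":{"type":"number"},"hand":{"type":"number"}}}},"newtons":{"type":"number"}},"required":["rows"]}

```bash
mkdir -p pics; python3 - <<'E'
from bench import r
import cv2,numpy as np
for n in("top","side"):
    cv2.imwrite(f"pics/{n}.png",r.capture(n)); i=r.camera_info(n); print(n,{k:(np.round(v,3).tolist()) for k,v in i.items() if not isinstance(v,str)})
o=r.observe();print(o["time_s"],np.round(o["tool_rot"],3).tolist(),o["eef_pos"],o["grip_width"])
E
```

```text
top {'fov_y': 48.368, 'cx': 279.808, 'cy': 204.339, 'camera_from_world': [[0.016, -1.0, 0.008, -34.089], [0.995, 0.017, 0.095, -506.73], [-0.095, 0.006, 0.995, -1114.295], [0.0, 0.0, 0.0, 1.0]]}
side {'fov_y': 53.035, 'cx': 283.48, 'cy': 209.156, 'camera_from_world': [[-0.766, -0.643, 0.007, 382.01], [0.35, -0.409, 0.843, -267.409], [-0.539, 0.648, 0.539, -581.93], [0.0, 0.0, 0.0, 1.0]]}
0.1 [[0.908, -0.419, -0.001], [-0.419, -0.908, -0.002], [0.0, 0.002, -1.0]] [250.92345061 544.69015537 241.3554038 ] 85.32433158871676
```

View pics/top.png

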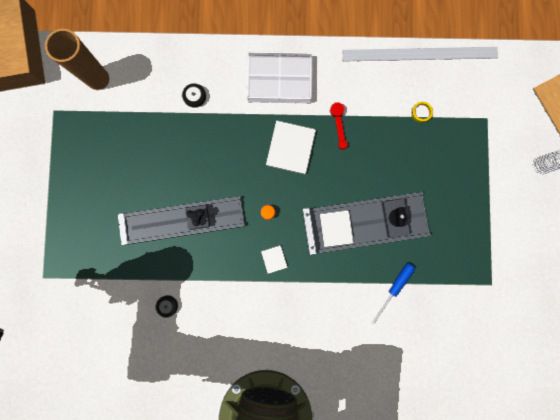

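View pics/side.png

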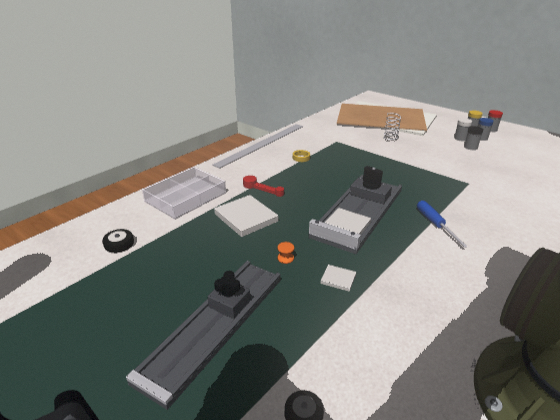

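The top view shows two tracks. The wide one is at about (367,222), with a white board at (336,228), a bar knob at (400,215) and its fence on the left at (310,230). The narrow one at (182,220) has a lobed knob and no board. The other white boards, at (291,147) and (274,260), lie loose on the mat. The wide track fits the description, and I'll confirm it in a crop while measuring.

```bash
cat > h.py <<'E'
import cv2,numpy as np
from bench import r
def ray(info,uv,z,H=420):
    f=H/2/np.tan(np.radians(info["fov_y"])/2)
    T=np.array(info["camera_from_world"]);R,t=T[:3,:3],T[:3,3]
    c=-R.T@t; d=R.T@np.array([(uv[0]-info["cx"])/f,-(uv[1]-info["cy"])/f,-1])
    return c+d*(z-c[2])/d[2]
E
python3 - <<'E'
from h import *
im=cv2.imread("pics/top.png");i=r.camera_info("top");print(i.keys(), [v for v in i.values() if isinstance(v,str)])
hsv=cv2.cvtColor(im,cv2.COLOR_BGR2HSV)
def comps(m,x0,y0,x1,y1,z,name):
    k=np.zeros_like(m);k[y0:y1,x0:x1]=m[y0:y1,x0:x1]
    for c in cv2.findContours(k,cv2.RETR_EXTERNAL,cv2.CHAIN_APPROX_NONE)[0]:
        if cv2.contourArea(c)<40: continue
        b=cv2.boxPoints(cv2.minAreaRect(c)); w=np.array([ray(i,p,z)[:2] for p in b])
        print(name,b.round(1).tolist(),w.round(0).tolist(),"ctr",w.mean(0).round(1),"sides",np.linalg.norm(w[0]-w[1]).round(),np.linalg.norm(w[1]-w[2]).round())
w=((hsv[...,2]>200)&(hsv[...,1]<40)).astype(np.uint8)
comps(w,262,120,360,275,24,"white")
g=((hsv[...,1]<70)).astype(np.uint8)
comps(g,302,188,440,256,15,"track")
k=(hsv[...,2]<38).astype(np.uint8)
comps(k,380,195,425,240,80,"dark")
cv2.imwrite("pics/crop.png",cv2.resize(im[180:265,295:445],None,fx=5,fy=5,interpolation=cv2.INTER_CUBIC))
E
```

```text
dict_keys(['fov_y', 'cx', 'cy', 'camera_from_world']) []
white [[260.79998779296875, 251.10000610351562], [279.70001220703125, 245.5], [286.20001220703125, 267.1000061035156], [267.29998779296875, 272.79998779296875]] [[393.0, 18.0], [407.0, -27.0], [356.0, -44.0], [342.0, 2.0]] ctr [374.5 -12.7] sides 48.0 54.0
white [[319.6000061035156, 214.0], [347.8999938964844, 210.1999969482422], [352.20001220703125, 242.60000610351562], [323.8999938964844, 246.3000030517578]] [[485.0, -123.0], [496.0, -192.0], [417.0, -202.0], [407.0, -134.0]] ctr [ 451.4 -162.6] sides 70.0 79.0
white [[302.79998779296875, 209.0], [308.0, 208.1999969482422], [315.1000061035156, 253.0], [309.8999938964844, 253.8000030517578]] [[497.0, -82.0], [499.0, -94.0], [391.0, -113.0], [389.0, -100.0]] ctr [443.8 -97.2] sides 13.0 110.0
white [[265.79998779296875, 164.10000610351562], [275.8999938964844, 120.4000015258789], [314.70001220703125, 129.39999389648438], [304.6000061035156, 173.10000610351562]] [[606.0, 10.0], [716.0, -12.0], [695.0, -109.0], [585.0, -85.0]] ctr [650.5 -49. ] sides 112.0 99.0
track [[300.8999938964844, 208.0], [423.0, 188.39999389648438], [430.6000061035156, 235.60000610351562], [308.5, 255.1999969482422]] [[500.0, -78.0], [554.0, -378.0], [438.0, -396.0], [385.0, -97.0]] ctr [ 469.1 -237.3] sides 306.0 117.0
dark [[390.0, 207.0], [407.0, 207.0], [407.0, 225.0], [390.0, 225.0]] [[500.0, -281.0], [501.0, -320.0], [459.0, -320.0], [458.0, -281.0]] ctr [ 479.5 -300.3] sides 39.0 42.0
```

View pics/crop.png

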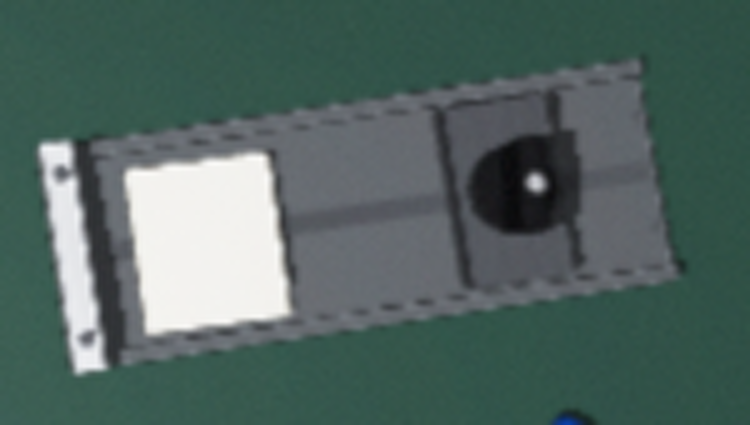

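The crop confirms it. The white board measures 70 x 80 mm and lies in the 110 mm track, with the steel stop and black bar knob at about (402,216). The track is yawed about 10°. I'm moving above the knob in two stages.

send_rows([
  {"tx": 0.02, "ty": 0.025, "tz": 0, "yaw": 0.1, "hand": 1},
  {"tx": 0.05, "ty": 0.06, "yaw": 0.22, "tz": 0, "hand": 1},
  {"tx": 0.08, "ty": 0.1, "yaw": 0.36, "tz": 0, "hand": 1},
  {"tx": 0.11, "ty": 0.135, "yaw": 0.5, "tz": 0, "hand": 1},
  {"tx": 0.14, "ty": 0.17, "yaw": 0.64, "tz": 0, "hand": 1},
  {"tx": 0.17, "ty": 0.205, "yaw": 0.78, "tz": 0, "hand": 1},
  {"tx": 0.2, "ty": 0.24, "yaw": 0.9, "tz": 0, "hand": 1},
  {"tx": 0.23, "ty": 0.275, "yaw": 1.04, "tz": 0, "hand": 1},
  {"tx": 0.255, "ty": 0.31, "yaw": 1.16, "tz": 0, "hand": 1},
  {"tx": 0.282, "ty": 0.34, "yaw": 1.26, "tz": 0, "hand": 1},
  {"tx": 0.282, "ty": 0.34, "yaw": 1.26, "tz": 0, "hand": 1},
])

```text
time_s: 1.48
eef_pos: [365.2, 116.2, 242.4]
tool_rot: [[-0.125, -0.992, 0.0], [-0.992, 0.125, 0.0], [-0.0, -0.0, -1.0]]
wrist_force: [0.2, -0.5, 0.1]
grip_width: 85.5
gripper_force: 0.0
```

send_rows([
  {"tx": 0.025, "ty": -0.01, "tz": 0, "yaw": 0.1, "hand": 1},
  {"tx": 0.065, "ty": -0.027, "yaw": 0.22, "tz": 0, "hand": 1},
  {"tx": 0.11, "ty": -0.045, "yaw": 0.36, "tz": 0, "hand": 1},
  {"tx": 0.155, "ty": -0.064, "yaw": 0.5, "tz": 0, "hand": 1},
  {"tx": 0.2, "ty": -0.082, "yaw": 0.64, "tz": 0, "hand": 1},
  {"tx": 0.245, "ty": -0.1, "yaw": 0.78, "tz": 0, "hand": 1},
  {"tx": 0.29, "ty": -0.12, "yaw": 0.9, "tz": 0, "hand": 1},
  {"tx": 0.335, "ty": -0.138, "yaw": 1.04, "tz": 0, "hand": 1},
  {"tx": 0.375, "ty": -0.154, "yaw": 1.16, "tz": 0, "hand": 1},
  {"tx": 0.406, "ty": -0.167, "yaw": 1.27, "tz": 0, "hand": 1},
  {"tx": 0.406, "ty": -0.167, "yaw": 1.27, "tz": 0, "hand": 1},
  {"tx": 0.406, "ty": -0.167, "yaw": 1.27, "tz": 0, "hand": 1},
])

```text
time_s: 2.98
eef_pos: [481.9, -304.3, 241.8]
tool_rot: [[-0.984, -0.181, -0.001], [-0.181, 0.984, 0.0], [0.001, 0.001, -1.0]]
wrist_force: [0.3, 0.3, -0.5]
grip_width: 85.3
gripper_force: 0.0
```

```bash
python3 - <<'E'
from h import *
import pickle
o=r.observe();i=r.camera_info("wrist");im=r.capture("wrist");cv2.imwrite("pics/w1.png",im);pickle.dump(i,open("w1.pkl","wb"))
print(o["joint_pos"],o["eef_pos"],np.round(o["tool_rot"],3).tolist(),{k:np.round(v,2).tolist() for k,v in i.items()})
E
```

```text
[-2.11398076e-01 -3.88559890e-02  4.93489731e-03 -2.01795241e-04
 -1.61553133e+00 -1.17788709e+00] [ 481.89430773 -304.3214117   241.79727574] [[-0.984, -0.181, -0.001], [-0.181, 0.984, 0.0], [0.001, 0.001, -1.0]] {'fov_y': 61.77, 'cx': 279.55, 'cy': 204.21, 'camera_from_world': [[-0.18, 0.98, 0.0, 386.16], [-0.93, -0.17, -0.32, 438.75], [-0.32, -0.06, 0.95, -246.0], [0.0, 0.0, 0.0, 1.0]]}
```

View pics/w1.png

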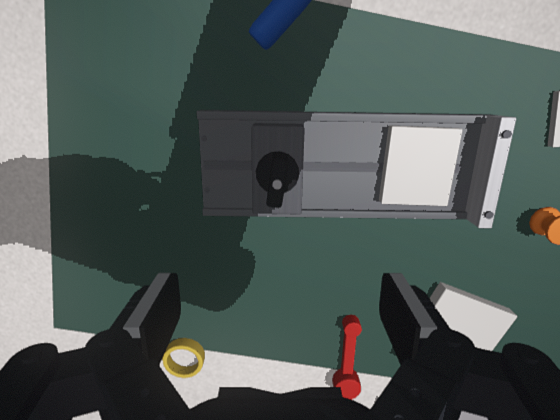

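The wrist view shows the stop at (277,168), the knob with its dot at (277,184), the board at (423,166) and the fence at (492,170). I'll locate the track, stop and knob from this picture.

```bash
python3 - <<'E'
from h import *
import pickle
i=pickle.load(open("w1.pkl","rb"));im=cv2.imread("pics/w1.png");t=r.camera_info("top")
P=lambda u,v,z:ray(i,(u,v),z)[:2].round(1)
print("dot w",P(277,184,85),"dot top",ray(t,(402.4,216.6),85)[:2].round(1))
print("stop w",[P(*p,40).tolist() for p in [(253,125),(303,124),(303,213),(252,213)]])
print("stop top",ray(t,(397,217.4),40)[:2].round(1))
print("fence in bot",P(484,118,42),P(465,216,42),"outer top",P(516,118,42),P(491,227,42))
print("lips",P(198,112,18),P(204,215,18),P(493,113,18))
im2=cv2.convertScaleAbs(im[105:225,190:320],alpha=2.5,beta=10)
cv2.imwrite("pics/c2.png",cv2.resize(im2,None,fx=5,fy=5,interpolation=cv2.INTER_CUBIC))
E
```

```text
dot w [ 479.5 -306.9] dot top [ 477.9 -308. ]
stop w [[439.7, -337.1], [430.4, -291.5], [517.0, -273.7], [526.3, -324.4]]
stop top [ 479.1 -307.2]
fence in bot [ 394.9 -128.7] [ 489.9 -112.3] outer top [389.5 -99.6] [496.6 -82. ]
lips [ 439.7 -393.4] [ 546.2 -375.4] [ 388.3 -107.9]
```

View pics/c2.png

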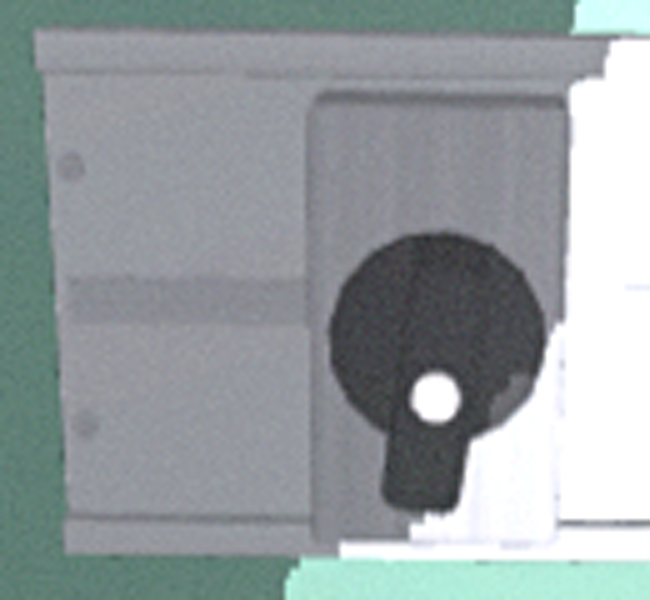

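```bash
python3 - <<'E'
from h import *
import pickle
i=pickle.load(open("w1.pkl","rb"))
P=lambda u,v,z=85:ray(i,(190+u/5,105+v/5),z)[:2]
d=P(435,397);e=P(422,510);print(d,e,e-d,np.linalg.norm(e-d),"bar deg",np.degrees(np.arctan2(*(e-d)[::-1])))
a,b=P(470,435),P(460,500);print(np.degrees(np.arctan2(*(b-a)[::-1])))
E
```

```text
[ 479.81074548 -306.86351112] [ 500.28721936 -305.45650303] [20.47647387  1.40700809] 20.52475710045935 bar deg 3.930808979419287
2.2420730271473572
```

The bar is at about 4°, so the knob is at roughly 0.12 rad. The knob axis is at about (479,-307), which puts it at about -70 mm in the track frame, so the push is about 111 mm. For joint-6 range I'll take the flipped grasp, with a yaw of -3.02.

send_rows([
  {"tx": 0.0034, "ty": -0.0025, "tz": 0, "yaw": -0.17, "hand": 1},
  {"tx": 0.0034, "ty": -0.0025, "tz": 0, "yaw": -0.34, "hand": 1},
  {"tx": 0.0034, "ty": -0.0025, "tz": 0, "yaw": -0.51, "hand": 1},
  {"tx": 0.0034, "ty": -0.0025, "tz": 0, "yaw": -0.68, "hand": 1},
  {"tx": 0.0034, "ty": -0.0025, "tz": 0, "yaw": -0.85, "hand": 1},
  {"tx": 0.0034, "ty": -0.0025, "tz": 0, "yaw": -1.02, "hand": 1},
  {"tx": 0.0034, "ty": -0.0025, "tz": 0, "yaw": -1.19, "hand": 1},
  {"tx": 0.0034, "ty": -0.0025, "tz": 0, "yaw": -1.36, "hand": 1},
  {"tx": 0.0034, "ty": -0.0025, "tz": 0, "yaw": -1.51, "hand": 1},
  {"tx": 0.0034, "ty": -0.0025, "tz": 0, "yaw": -1.51, "hand": 1},
])

```text
time_s: 4.28
eef_pos: [479.0, -307.1, 242.8]
tool_rot: [[0.119, -0.993, 0.001], [-0.993, -0.119, -0.0], [0.0, -0.001, -1.0]]
wrist_force: [1.3, 0.0, -0.4]
grip_width: 85.5
gripper_force: 0.0
```

send_rows([
  {"tx": 0, "ty": 0, "tz": 0, "yaw": -0.17, "hand": 1},
  {"tx": 0, "ty": 0, "tz": 0, "yaw": -0.34, "hand": 1},
  {"tx": 0, "ty": 0, "tz": 0.01, "yaw": -0.51, "hand": 1},
  {"tx": 0, "ty": 0, "tz": 0.02, "yaw": -0.68, "hand": 1},
  {"tx": 0, "ty": 0, "tz": 0.03, "yaw": -0.85, "hand": 1},
  {"tx": 0, "ty": 0, "tz": 0.04, "yaw": -1.02, "hand": 1},
  {"tx": 0, "ty": 0, "tz": 0.05, "yaw": -1.19, "hand": 1},
  {"tx": 0, "ty": 0, "tz": 0.06, "yaw": -1.36, "hand": 1},
  {"tx": 0, "ty": 0, "tz": 0.07, "yaw": -1.51, "hand": 1},
  {"tx": 0, "ty": 0, "tz": 0.08, "yaw": -1.51, "hand": 1},
  {"tx": 0, "ty": 0, "tz": 0.08, "yaw": -1.51, "hand": 1},
])

```text
time_s: 5.65
eef_pos: [478.5, -307.6, 161.5]
tool_rot: [[0.999, 0.055, -0.001], [0.055, -0.999, 0.0], [-0.001, -0.001, -1.0]]
wrist_force: [-0.2, -0.3, 0.4]
grip_width: 85.7
gripper_force: 0.0
```

```bash
python3 - <<'E'
from h import *
import pickle
o=r.observe();i=r.camera_info("wrist");im=r.capture("wrist");cv2.imwrite("pics/w2.png",im);pickle.dump(i,open("w2.pkl","wb"))
print(o["joint_pos"].round(3),o["eef_pos"],np.degrees(np.arctan2(o["tool_rot"][1][1],o["tool_rot"][0][1])))
E
```

```text
[-0.219 -0.036 -0.138 -0.    -1.47   1.844] [ 478.47875892 -307.64325473  161.52940071] -86.87331503585689
```

View pics/w2.png

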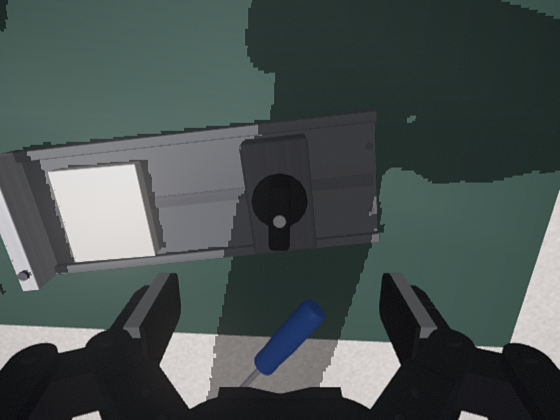

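The bar points straight down the picture with its dot at (279,221), centred between the fingers. I'm descending to TCP height 66 and closing on it.

send_rows([
  {"tx": 0, "ty": 0, "tz": 0.02, "yaw": 0, "hand": 1},
  {"tx": 0, "ty": 0, "tz": 0.045, "yaw": 0, "hand": 1},
  {"tx": 0, "ty": 0, "tz": 0.065, "yaw": 0, "hand": 1},
  {"tx": 0, "ty": 0, "tz": 0.08, "yaw": 0, "hand": 1},
  {"tx": 0, "ty": 0, "tz": 0.09, "yaw": 0, "hand": 1},
  {"tx": 0, "ty": 0, "tz": 0.095, "yaw": 0, "hand": 1},
  {"tx": 0, "ty": 0, "tz": 0.095, "yaw": 0, "hand": 1},
])

```text
time_s: 6.58
eef_pos: [478.9, -308.2, 67.5]
tool_rot: [[0.998, 0.058, 0.0], [0.058, -0.998, -0.0], [0.0, 0.0, -1.0]]
wrist_force: [0.0, 0.2, -0.0]
grip_width: 85.5
gripper_force: 0.0
```

send_rows([
  {"tx": 0, "ty": 0, "tz": 0, "yaw": 0, "hand": 0},
  {"tx": 0, "ty": 0, "tz": 0, "yaw": 0, "hand": 0},
  {"tx": 0, "ty": 0, "tz": 0, "yaw": 0, "hand": 0},
  {"tx": 0, "ty": 0, "tz": 0, "yaw": 0, "hand": 0},
  {"tx": 0, "ty": 0, "tz": 0, "yaw": 0, "hand": 0},
  {"tx": 0, "ty": 0, "tz": 0, "yaw": 0, "hand": 0},
  {"tx": 0, "ty": 0, "tz": 0, "yaw": 0, "hand": 0},
  {"tx": 0, "ty": 0, "tz": 0, "yaw": 0, "hand": 0},
  {"tx": 0, "ty": 0, "tz": 0, "yaw": 0, "hand": 0},
  {"tx": 0, "ty": 0, "tz": 0, "yaw": 0, "hand": 0},
], newtons=50)

```text
time_s: 7.82
eef_pos: [478.9, -308.3, 67.6]
tool_rot: [[0.998, 0.058, 0.0], [0.058, -0.998, -0.0], [0.0, 0.0, -1.0]]
wrist_force: [-0.1, 0.4, 3.4]
grip_width: 13.0
gripper_force: 51.9
```

send_rows([
  {"tx": -0.0006, "ty": -0.005, "tz": 0, "yaw": 0, "hand": 0},
  {"tx": -0.0018, "ty": -0.015, "tz": 0, "yaw": 0, "hand": 0},
  {"tx": -0.003, "ty": -0.025, "tz": 0, "yaw": 0, "hand": 0},
  {"tx": -0.0042, "ty": -0.035, "tz": 0, "yaw": 0, "hand": 0},
  {"tx": -0.0055, "ty": -0.045, "tz": 0, "yaw": 0, "hand": 0},
  {"tx": -0.0067, "ty": -0.055, "tz": 0, "yaw": 0, "hand": 0},
  {"tx": -0.0079, "ty": -0.065, "tz": 0, "yaw": 0, "hand": 0},
  {"tx": -0.0091, "ty": -0.075, "tz": 0, "yaw": 0, "hand": 0},
  {"tx": -0.0103, "ty": -0.085, "tz": 0, "yaw": 0, "hand": 0},
  {"tx": -0.0115, "ty": -0.094, "tz": 0, "yaw": 0, "hand": 0},
  {"tx": -0.0115, "ty": -0.094, "tz": 0, "yaw": 0, "hand": 0},
])

```text
time_s: 9.2
eef_pos: [462.7, -213.3, 67.6]
tool_rot: [[0.998, 0.059, 0.003], [0.059, -0.998, 0.001], [0.003, -0.001, -1.0]]
wrist_force: [5.6, 3.6, 2.5]
grip_width: 13.2
gripper_force: 51.9
```

send_rows([
  {"tx": 0.0, "ty": -0.003, "tz": 0, "yaw": 0, "hand": 0},
  {"tx": 0.0, "ty": -0.006, "tz": 0, "yaw": 0, "hand": 0},
  {"tx": 0.0, "ty": -0.009, "tz": 0, "yaw": 0, "hand": 0},
  {"tx": 0.0, "ty": -0.012, "tz": 0, "yaw": 0, "hand": 0},
  {"tx": 0.0, "ty": -0.012, "tz": 0, "yaw": 0, "hand": 0},
])

```text
time_s: 9.82
eef_pos: [461.1, -202.6, 67.6]
tool_rot: [[0.998, 0.059, 0.0], [0.059, -0.998, 0.0], [0.0, -0.0, -1.0]]
wrist_force: [2.4, -0.3, 5.3]
grip_width: 13.0
gripper_force: 52.2
```

```bash
python3 - <<'E'
from h import *
o=r.observe();im=r.capture("top");cv2.imwrite("pics/t2.png",cv2.resize(im[180:265,295:445],None,fx=5,fy=5,interpolation=cv2.INTER_CUBIC))
print(o["wrist_force"],o["ft_torque"])
E
```

```text
[ 2.36055565 -0.32906875  5.31013134] [ 0.27617453 -0.74917946 -0.08016707]
```

View pics/t2.png

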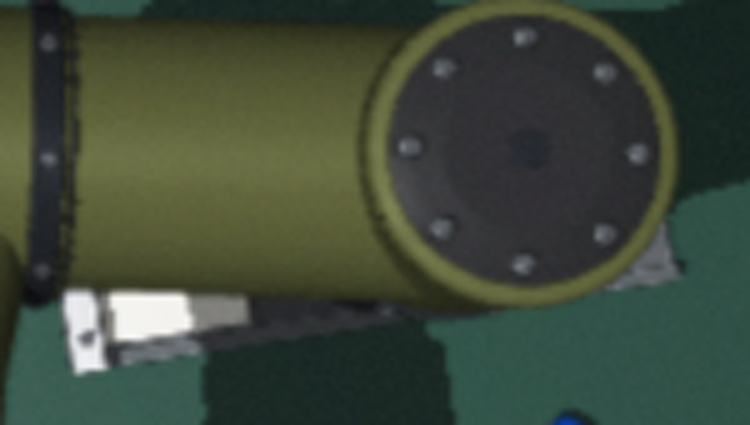

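The arm mostly hides the track, but the board is now within a few mm of the fence, with its left edge at about x=107 in the crop. I'll keep pushing in small steps until the force rises.

send_rows([
  {"tx": -0.0002, "ty": -0.0015, "tz": 0, "yaw": 0, "hand": 0},
  {"tx": -0.0004, "ty": -0.003, "tz": 0, "yaw": 0, "hand": 0},
  {"tx": -0.0005, "ty": -0.004, "tz": 0, "yaw": 0, "hand": 0},
  {"tx": -0.0005, "ty": -0.004, "tz": 0, "yaw": 0, "hand": 0},
])

```text
time_s: 10.38
eef_pos: [460.5, -199.1, 67.6]
tool_rot: [[0.998, 0.058, 0.0], [0.058, -0.998, -0.0], [0.0, 0.0, -1.0]]
wrist_force: [2.3, -2.3, 5.1]
grip_width: 13.0
gripper_force: 52.1
```

send_rows([
  {"tx": -0.0001, "ty": -0.001, "tz": 0, "yaw": 0, "hand": 0},
  {"tx": -0.0003, "ty": -0.002, "tz": 0, "yaw": 0, "hand": 0},
  {"tx": -0.0004, "ty": -0.003, "tz": 0, "yaw": 0, "hand": 0},
  {"tx": -0.0004, "ty": -0.003, "tz": 0, "yaw": 0, "hand": 0},
])

```text
time_s: 10.88
eef_pos: [460.3, -197.9, 67.6]
tool_rot: [[0.998, 0.058, 0.001], [0.058, -0.998, -0.004], [0.001, 0.004, -1.0]]
wrist_force: [7.7, -13.0, 0.6]
grip_width: 13.1
gripper_force: 51.6
```

The force jumped to 13 N after 112 mm of travel, so the board is against the fence. I'm turning the knob clockwise now.

send_rows([
  {"tx": 0, "ty": 0, "tz": 0, "yaw": 0.0, "hand": 0},
  {"tx": 0, "ty": 0, "tz": 0, "yaw": 0.1, "hand": 0},
  {"tx": 0, "ty": 0, "tz": 0, "yaw": 0.22, "hand": 0},
  {"tx": 0, "ty": 0, "tz": 0, "yaw": 0.34, "hand": 0},
  {"tx": 0, "ty": 0, "tz": 0, "yaw": 0.46, "hand": 0},
  {"tx": 0, "ty": 0, "tz": 0, "yaw": 0.58, "hand": 0},
  {"tx": 0, "ty": 0, "tz": 0, "yaw": 0.7, "hand": 0},
  {"tx": 0, "ty": 0, "tz": 0, "yaw": 0.82, "hand": 0},
  {"tx": 0, "ty": 0, "tz": 0, "yaw": 0.94, "hand": 0},
  {"tx": 0, "ty": 0, "tz": 0, "yaw": 1.04, "hand": 0},
  {"tx": 0, "ty": 0, "tz": 0, "yaw": 1.1, "hand": 0},
  {"tx": 0, "ty": 0, "tz": 0, "yaw": 1.1, "hand": 0},
], newtons=80)

```text
time_s: 12.38
eef_pos: [460.5, -197.5, 67.7]
tool_rot: [[0.504, -0.864, 0.002], [-0.864, -0.504, -0.003], [0.003, -0.0, -1.0]]
wrist_force: [7.5, -10.7, 1.7]
grip_width: 12.8
gripper_force: 80.5
```

```bash
python3 -c "
from bench import r;o=r.observe();print(o['wrist_force'],o['ft_torque'],o['joint_pos'])"
```

```text
[  7.48150453 -10.74459146   1.70557492] [-3.33142573 -2.47988935 -0.05884758] [-1.00138375e-04 -1.82174627e-01 -4.46802441e-01  2.83485317e-03
 -1.30436318e+00  5.27285531e-01]
```

send_rows([
  {"tx": 0, "ty": 0, "tz": 0, "yaw": 0.06, "hand": 0},
  {"tx": 0, "ty": 0, "tz": 0, "yaw": 0.12, "hand": 0},
  {"tx": 0, "ty": 0, "tz": 0, "yaw": 0.18, "hand": 0},
  {"tx": 0, "ty": 0, "tz": 0, "yaw": 0.21, "hand": 0},
  {"tx": 0, "ty": 0, "tz": 0, "yaw": 0.21, "hand": 0},
  {"tx": 0, "ty": 0, "tz": 0, "yaw": 0.21, "hand": 0},
])

```text
time_s: 13.12
eef_pos: [460.6, -197.4, 67.7]
tool_rot: [[0.315, -0.949, 0.002], [-0.949, -0.315, -0.003], [0.003, -0.001, -1.0]]
wrist_force: [7.8, -10.1, 0.4]
grip_width: 12.4
gripper_force: 80.5
```

```bash
python3 -c "
from bench import r;o=r.observe();print(o['wrist_force'],o['ft_torque'],o['joint_pos'])"
```

```text
[  7.76607939 -10.06953844   0.37495905] [-3.30164019 -2.50323687  0.59969521] [ 1.41631126e-04 -1.82107226e-01 -4.46784218e-01  3.01231295e-03
 -1.30423539e+00  3.19036547e-01]
```

The tool heading puts the knob at 1.43 rad, and the torque has jumped to 0.6 N m, so it is at its end stop. I'm releasing and lifting.

send_rows([
  {"tx": 0, "ty": 0, "tz": 0, "yaw": 0, "hand": 0.4},
  {"tx": 0, "ty": 0, "tz": 0, "yaw": 0, "hand": 0.45},
  {"tx": 0, "ty": 0, "tz": 0, "yaw": 0, "hand": 0.45},
  {"tx": 0, "ty": 0, "tz": 0, "yaw": 0, "hand": 0.45},
  {"tx": 0, "ty": 0, "tz": 0, "yaw": 0, "hand": 0.45},
  {"tx": 0, "ty": 0, "tz": -0.02, "yaw": 0, "hand": 0.45},
  {"tx": 0, "ty": 0, "tz": -0.05, "yaw": 0, "hand": 0.45},
  {"tx": 0, "ty": 0, "tz": -0.08, "yaw": 0, "hand": 0.45},
  {"tx": 0, "ty": 0, "tz": -0.11, "yaw": 0, "hand": 0.45},
  {"tx": 0, "ty": 0, "tz": -0.14, "yaw": 0, "hand": 0.45},
  {"tx": 0, "ty": 0, "tz": -0.14, "yaw": 0, "hand": 0.45},
  {"tx": 0, "ty": 0, "tz": -0.14, "yaw": 0, "hand": 0.45},
])

```text
time_s: 14.62
eef_pos: [459.6, -195.8, 206.6]
tool_rot: [[0.314, -0.95, -0.001], [-0.95, -0.314, 0.001], [-0.001, 0.001, -1.0]]
wrist_force: [-0.1, -0.1, -0.6]
grip_width: 38.5
gripper_force: 0.0
```

```bash
python3 - <<'E'
from h import *
cv2.imwrite("pics/w3.png",r.capture("wrist"))
E
```

```text
(no output)
```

View pics/w3.png

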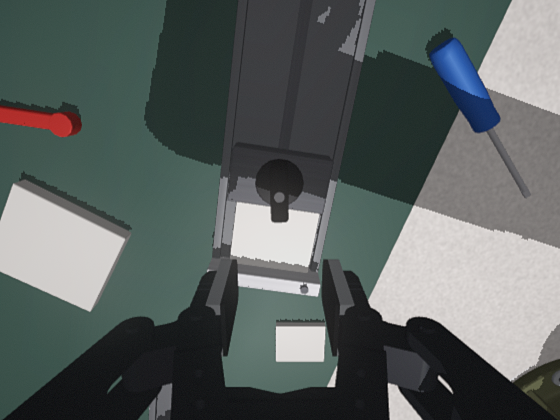

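The picture shows the board at (272,235) flat between stop and fence. The bar at (279,200) points nearly along the track, and the hand is clear. I'm handing in.

```bash
python3 -c "
from bench import r;print(r.finish_job())"
```

```text
the job is handed in; nothing more can be done
None
```

The stop has pushed the board up against the fence, the bar knob is turned clockwise to its end stop (about 1.4 rad), the gripper has let go, and the job was handed in at about 15 s of the 42 s allowed; the hand-in returned no verdict.

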